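# Pack the good forming tools into the caddy

## Robot

A 6-joint arm with a two-finger parallel gripper is mounted at the origin on the work surface. World frame = base frame: x ahead of the robot, y to its left, z up, the work surface at z = 0. Lengths are in m, angles in degrees, forces in N, time in s.
With the tool pointing down it reaches from about 0.375 to 0.75 m from the base axis. Payload 9 kg.
Tool frame: the origin (TCP) lies where the fingers leave the gripper's body, on its centre line; the fingertips stand 73 mm ahead of it and the grasp point (between the pads) lies 54 mm ahead of it (robot.tip_reach is the distance from the TCP to the fingertips, in m); z points along the fingers, y is the line along which they close (so a half turn about z gives the same grasp; the last joint's range is limited). The gripper opens to 85 mm and grips with 20 to 120 N. Pads are 22 mm wide; open, the fingers measure 114 mm over their backs; the gripper's body (76 mm by 85 mm) begins 54 mm behind the grasp point. The pads swing forward as they close: fully open they stand 13 mm farther back than shut.
Start: joints at [62.126, 5.964, 5.575, 89.605, 0, 77.527], TCP at [0.159, 0.578, 0.304] pointing down, gripper open.
Joint ranges: [-171.21, 171.21], [-48.23, 106.86], [-62.78, 66.21], [-105.2, 120.99], [-86.42, 89.51], [-180, 180]. Speed limits (degrees/s): [127.2, 127.2, 147.25, 180, 180, 180].

## Interface

Orientations are given as [roll, pitch, yaw] about the fixed x, y, z axes, in that order (R = Rz(yaw) Ry(pitch) Rx(roll)).
In Python, from plant import robot gives the robot as it stands. Calls block until the motion is done:
- robot.move_pose(position, orientation): joint-space move of the TCP to a pose.
- robot.line_to(position, vel=0.15, rotation=None, guard=None): straight line of the TCP; rotation=None keeps the orientation; vel is the mean speed in m/s. With guard (N) it stops when the force on the tool has changed by that much, and returns True; else False.
- robot.goto_joints(angles): joint-space move.
- robot.set_gripper(opening): finger opening in m; the grip force is fixed at half the most; returns when the fingers have stopped.
- robot.pause(seconds).
- robot.ik(position, orientation): joint angles nearest the present ones, or None.
- robot.observe(): the state.
- robot.grab_frame(name): name is "scene" or "side" or "wrist"; returns the picture (384x512x3 uint8, blue, green, red); there is no depth.
- robot.get_calibration(name): a dict with "vertical_fov" (degrees; the focal length in pixels is half the picture's height over the tangent of half this angle, whatever the lens; pixels are square), "cx", "cy" (the principal point, pixels), "rvec" (rotation vector, rad) and "tvec" (3), from world to camera coordinates, as OpenCV has them. Camera axes: x right, y down, z forward; pixel columns grow to the right and rows downward; lengths in m; the calibration is good to about 2 mm. A picture is of the moment at which its call begins: read the wrist's pose just before it. get_calibration takes no time and is no camera call; for the wrist camera it gives the pose at the moment of the call.
A pose or a line that the arm cannot do raises robot.IKError and nothing moves.
- robot.job_done(): hands the job in; it is judged then, once.
The state is a dict: "time": time; "q": joint angles; "qvel": joint speeds; "joint_torque": joint torques, N m; "tool_pos": TCP position; "tcp_rot": TCP orientation; "ft_force": force on the tool from outside, world axes, zero at the start; "torque": the same for the moment, N m; "gripper_width": finger opening in m; "gripper_force": force on a finger pad.
Only numpy, scipy, OpenCV 4.12 (cv2) and the standard library are available. Lean on these libraries where they do the work, as an engineer would, in place of code of your own. Each camera call takes 0.05 s, during which the arm holds its last target. There are 200 camera calls.

## Task

Put the four good forming tools lying on the bench into the caddy, each one standing upright, painted end up, in the pocket of its own colour: blue punch, green flatter and yellow swage down on the floors of their holes, the white ring over the post and down flat on its block. The punch and the ring with red paint are worn out: leave them standing where they are.

Things in the scene. Friction and masses are not known exactly. Their poses are not given: they have to be found in the camera images.
- punch: The good round punch: dark steel cylinder 32 mm in diameter, 60 mm tall, its top 10 mm painted blue; 0.3 to 0.5 kg. Stands upright and loose on the bench. Origin: centre of its underside; z up along its axis. 
- flatter: The flatter: square dark steel block 36 x 36 mm, 55 mm tall, its top 10 mm painted green; 0.4 to 0.7 kg. Stands upright and loose on the bench. Origin: centre of its underside; z up along its axis. x and y are square to its side faces.
- swage: The swage: oblong dark steel block 50 mm (its x) by 30 mm (its y), 50 mm tall, with a 12 mm wide, 14 mm deep groove along x in its top, between two yellow lips; 0.37 to 0.63 kg. Stands upright and loose on the bench. Origin: centre of its underside; z up along its axis. Its long 50 x 50 mm side faces are at y = +-15 mm.
- ring: The good bolster ring: dark steel ring lying flat, 56 mm outside diameter, 30 mm bore right through, 36 mm tall, its top face and upper 10 mm painted white; 0.33 to 0.57 kg. Stands upright and loose on the bench. Origin: centre of its underside; z up along its axis. 
- worn_punch: Worn-out punch, to be left: like the good one, 32 mm in diameter and 60 mm tall, but with a mushroomed head 40 mm in diameter, painted red. Stands upright and loose on the bench. Origin: centre of its underside; z up along its axis. 
- worn_ring: Worn-out ring, to be left: the same size as the good one (56 mm outside, 30 mm bore, 36 mm tall) but painted red on top. Stands upright and loose on the bench. Origin: centre of its underside; z up along its axis. 
- pocket_blue: Place for the punch. Blue. Block 22 mm high with a round hole 52 mm in diameter, 16 mm deep, in its middle (dark hole floor 6 mm above the origin). Fixed, one of four 90 x 90 mm blocks, 2 x 2 in any order, 95 mm apart, in a fixed plywood caddy (212 x 212 mm, rim 24 mm above the bench). Origin: centre of its underside, 6 mm above the bench; z up, x and y along its sides.
- pocket_green: Place for the flatter. Green. Block 22 mm high with a square hole 56 x 56 mm 16 mm deep, in its middle (dark hole floor 6 mm above the origin). Fixed, one of four 90 x 90 mm blocks, 2 x 2 in any order, 95 mm apart, in a fixed plywood caddy (212 x 212 mm, rim 24 mm above the bench). Origin: centre of its underside, 6 mm above the bench; z up, x and y along its sides.
- pocket_yellow: Place for the swage. Yellow. Block 22 mm high with an oblong hole 70 mm (along x) by 50 mm (along y), 16 mm deep, in its middle (dark hole floor 6 mm above the origin). Fixed, one of four 90 x 90 mm blocks, 2 x 2 in any order, 95 mm apart, in a fixed plywood caddy (212 x 212 mm, rim 24 mm above the bench). Origin: centre of its underside, 6 mm above the bench; z up, x and y along its sides.
- pocket_white: Place for the ring. White block 20 mm high with a steel post in its middle, 12 mm thick, 36 mm tall, tip tapered; the ring seats on the block, 20 mm above the origin. Fixed, one of four 90 x 90 mm blocks, 2 x 2 in any order, 95 mm apart, in a fixed plywood caddy (212 x 212 mm, rim 24 mm above the bench). Origin: centre of its underside, 6 mm above the bench; z up, x and y along its sides.
Not all that is in view belongs to the job. Leave any orange or pink look-alike of the punch alone.

How it is judged:
By the outcome, as a careful person would: the job done as asked, in the order asked, and still so for the second after the job is handed in, with the robot touching nothing.
It also fails if it takes over 99 s, if anything falls off the work surface, if the arm or the gripper's body presses on something with over 40 N, if the wrist force passes 120 N, or if a joint passes its speed limit or range.

## Working session

There is one attempt and no reset: what is moved stays moved. The work goes in short steps, each a Python script; the robot and the scene stay as the last script left them, time stands still between calls to the robot, and variables do not carry over. Pictures are saved under pics/ and viewed, at most 14 in all, crops included, and the job is handed in when it is done.

```bash
ls; mkdir -p pics
python3 - <<'E'
from plant import robot
import cv2
for n in("scene","side","wrist"):
    c=robot.get_calibration(n); cv2.imwrite(f"pics/{n}0.png",robot.grab_frame(n)); print(n,c)
s=robot.observe();print(s["time"],s["tool_pos"],s["tcp_rot"],s["gripper_width"])
E
```

```text
pics
scene {'vertical_fov': 50.614031721211134, 'cx': 258.0142022433147, 'cy': 187.95435981594858, 'rvec': array([ 0.62469258,  2.76428965, -0.93918793]), 'tvec': array([ 0.51159321, -0.16088682,  1.19981837])}
side {'vertical_fov': 44.23847747715306, 'cx': 257.4368235887827, 'cy': 195.4181536332233, 'rvec': array([ 2.39044169, -0.3396548 ,  0.15242   ]), 'tvec': array([-0.55119178,  0.14961343,  0.88044022])}
wrist {'vertical_fov': 58.43969714205583, 'cx': 256.69958271649244, 'cy': 193.69746856282026, 'rvec': array([-2.30210799, -1.75189731, -0.26110965]), 'tvec': array([-0.59878594, -0.0370755 ,  0.37977842])}
0.15 [0.1592251  0.57829231 0.30327164] [-1.79938943e+02 -1.25809298e-02  1.64601362e+02] 0.08532857614453589
```

View pics/scene0.png

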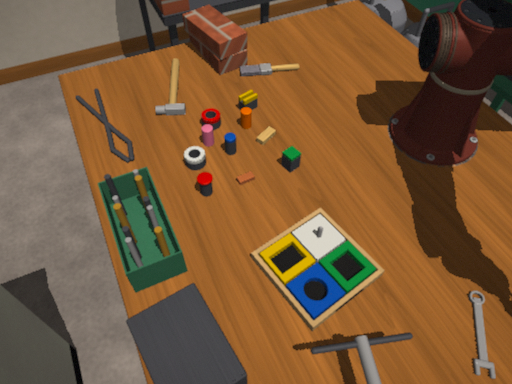

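View pics/side0.png

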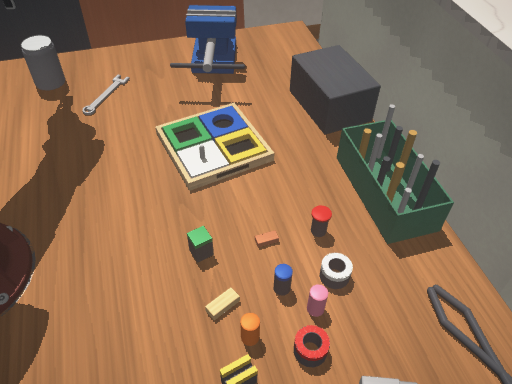

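The scene view shows these candidates (scene px):
- Blue punch at (230,143), with pink (208,134) and orange (246,117) look-alikes to leave alone.
- White ring at (195,156), and the red worn ring at (211,117).
- Red worn punch at (205,182).
- Green flatter at (291,158).
- Yellow swage at (248,99).
- Caddy at about (317,265).

Next I'll get coarse positions from both fixed cameras.

```bash
cat > h.py <<'E'
import numpy as np, cv2
def cam(c):
    f=192/np.tan(np.radians(c["vertical_fov"]/2)); R=cv2.Rodrigues(np.array(c["rvec"]))[0]
    return np.array([[f,0,c["cx"]],[0,f,c["cy"]],[0,0,1]]),R,np.array(c["tvec"])
def onplane(c,px,z):
    K,R,t=cam(c); px=np.atleast_2d(np.array(px,float))
    d=(R.T@np.linalg.inv(K)@np.c_[px,np.ones(len(px))].T).T; o=-R.T@t
    return o+d*((z-o[2])/d[:,2])[:,None]
def proj(c,P):
    K,R,t=cam(c); return cv2.projectPoints(np.atleast_2d(np.array(P,float)),R,t,K,None)[0][:,0]
HUE=dict(blue=(105,130),green=(45,80),yellow=(24,34),red=None,pink=(150,174),orange=(7,16))
def mask(im,col,vmin=60,smin=120):
    h=cv2.cvtColor(im,cv2.COLOR_BGR2HSV); H,S,V=cv2.split(h)
    if col=="white": return ((S<40)&(V>150)).astype(np.uint8)
    if col=="red": return (((H<4)|(H>176))&(S>200)&(V>vmin)).astype(np.uint8)
    if col=="pink": return ((H>=150)&(H<=176)&(S>60)&(V>vmin)).astype(np.uint8)
    if col=="orange": return ((H>=7)&(H<=14)&(S>215)&(V>150)).astype(np.uint8)
    a,b=HUE[col]; return ((H>=a)&(H<=b)&(S>smin)&(V>vmin)).astype(np.uint8)
def blobs(m,amin=30):
    n,l,s,c=cv2.connectedComponentsWithStats(m)
    return [(s[i,4],c[i].round(1),s[i,:4]) for i in np.argsort(-s[:,4]) if i and s[i,4]>=amin]
E
python3 - <<'E'
from plant import robot
from h import *
for n in("scene","side"):
    im=cv2.imread(f"pics/{n}0.png"); c=robot.get_calibration(n)
    for col,z in dict(blue=.055,green=.05,yellow=.05,red=.04,white=.034,pink=.055,orange=.055).items():
        for a,p,b in blobs(mask(im,col))[:5]:
            print(n,col,a,p,b[2:],"obj z",onplane(c,p,z)[0][:2].round(3),"caddy z",onplane(c,p,.028)[0][:2].round(3))
E
```

```text
scene blue 1418 [315.1 290.1] [59 56] obj z [0.579 0.293] caddy z [0.57  0.285]
scene blue 90 [229.7 137.6] [11 10] obj z [ 0.565 -0.184] caddy z [ 0.556 -0.21 ]
scene green 2851 [145.  236.5] [ 75 124] obj z [0.859 0.017] caddy z [0.86  0.002]
scene green 1073 [347. 266.] [57 54] obj z [0.487 0.274] caddy z [0.477 0.266]
scene green 157 [291.4 153. ] [18 15] obj z [ 0.438 -0.068] caddy z [ 0.426 -0.085]
scene green 134 [105.7 193.5] [15 30] obj z [ 0.911 -0.142] caddy z [ 0.913 -0.161]
scene green 126 [420.4   3.6] [26 11] obj z [-0.386 -0.542] caddy z [-0.42  -0.572]
scene yellow 1038 [287.1 258. ] [55 52] obj z [0.595 0.201] caddy z [0.588 0.192]
scene yellow 143 [247.4  97.2] [18 14] obj z [ 0.449 -0.322] caddy z [ 0.438 -0.346]
scene red 161 [210.5 116.7] [18 15] obj z [ 0.577 -0.299] caddy z [ 0.573 -0.312]
scene red 143 [204.4 178.6] [14 12] obj z [ 0.676 -0.092] caddy z [ 0.673 -0.101]
scene white 1230 [318.7 236.3] [53 46] obj z [0.497 0.176] caddy z [0.495 0.174]
scene white 199 [369.4 358.4] [18 48] obj z [0.549 0.451] caddy z [0.547 0.45 ]
scene white 169 [193.9 154.2] [2
[... 888 characters left out ...]
0 34] obj z [0.58  0.161] caddy z [0.587 0.185]
side yellow 167 [234.7 363.9] [31 20] obj z [ 0.442 -0.324] caddy z [ 0.444 -0.315]
side yellow 167 [241.8 375.4] [30 18] obj z [ 0.448 -0.344] caddy z [ 0.45  -0.335]
side white 1512 [491.3  16.2] [60 50] obj z [1.521 0.553] caddy z [1.53  0.562]
side white 1020 [201.9 157.9] [52 37] obj z [0.492 0.156] caddy z [0.492 0.162]
side white 444 [336.6 265.9] [31 26] obj z [ 0.669 -0.192] caddy z [ 0.672 -0.188]
side white 319 [35.5 42.4] [30 14] obj z [0.13  0.758] caddy z [0.128 0.77 ]
side white 270 [381.7 380.5] [55  8] obj z [ 0.654 -0.405] caddy z [ 0.656 -0.404]
side pink 471 [317.  300.1] [21 31] obj z [ 0.602 -0.258] caddy z [ 0.611 -0.245]
```

View pics/wrist0.png

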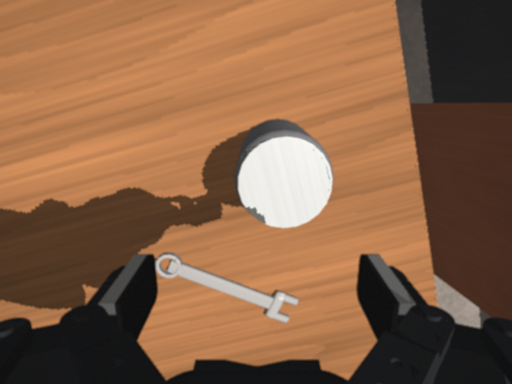

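Run:
```python
from plant import robot
from h import *
from scipy.spatial.transform import Rotation as Ro
def rel():
    s=robot.observe(); K,R,t=cam(robot.get_calibration("wrist"))
    T=Ro.from_euler("xyz",s["tcp_rot"],degrees=True).as_matrix()
    return T.T@(-R.T@t-np.array(s["tool_pos"])),T.T@R.T
o,A=rel(); print(o.round(3),A.round(3))
def look(target,h,yaws,name):
    for y in yaws:
        T=Ro.from_euler("xyz",[180,0,y],degrees=True).as_matrix()
        d=T@A[:,2]; ray=d/-d[2]
        p=np.array([*target,0.03])-ray*(h-.03)-T@o; 
        if robot.ik(p,[180,0,y]) is not None:
            robot.move_pose(p,[180,0,y]); robot.pause(.2)
            c=robot.get_calibration("wrist"); im=robot.grab_frame("wrist")
            cv2.imwrite(f"pics/{name}.png",im); np.save(f"pics/{name}.npy",c,allow_pickle=True)
            print(name,y,p.round(3),robot.observe()["time"]); return
    print("no",name)
yy=[90,60,120,30,150,0,180,-30,-60,-90,-120,-150]
look((.532,.225),.42,yy,"w_caddy")
look((.56,-.2),.46,yy,"w_obj")
```

```text
[ 0.075 -0.001 -0.07 ] [[-0.001 -0.956 -0.293]
 [ 1.    -0.001 -0.   ]
 [-0.    -0.293  0.956]]
w_caddy 90 [0.533 0.27  0.35 ] 2.175
w_obj 90 [ 0.561 -0.143  0.39 ] 3.9583
```

View pics/w_caddy.png

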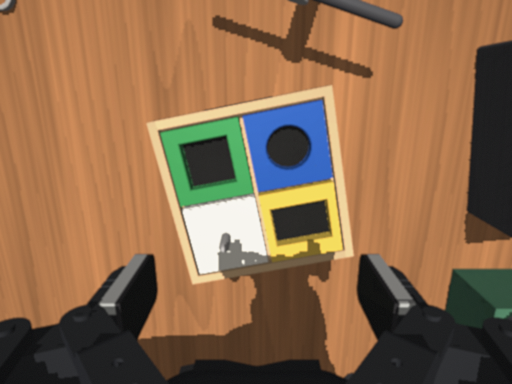

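View pics/w_obj.png

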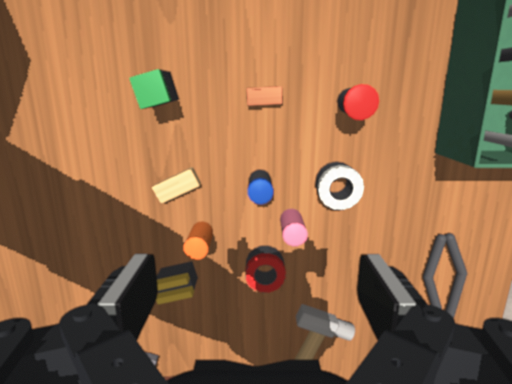

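The caddy view shows green at upper left (210,160), blue at upper right (288,147), white with its post at lower left (225,235) and yellow at lower right (300,222), tilted about 10°. The object view shows:
- green flatter (153,89), blue punch (260,187), white ring (340,187)
- red worn punch (360,102), red worn ring (265,270)
- pink (293,227) and orange (198,240) look-alikes
- swage (173,287), part-hidden by a finger

I'll take another look at the swage and measure everything.

```bash
cat > meas.py <<'E'
from h import *
def load(n): return cv2.imread(f"pics/{n}.png"),np.load(f"pics/{n}.npy",allow_pickle=True).item()
def rect(im,c,col,z,near,r=.06,**k):
    """mask pixels cast on plane z within r of near -> minAreaRect & enclosing circle (mm)"""
    m=cv2.morphologyEx(mask(im,col,**k),cv2.MORPH_OPEN,np.ones((2,2),np.uint8))
    v,u=np.nonzero(m); P=onplane(c,np.c_[u,v],z)[:,:2]
    P=P[np.hypot(*(P-near).T)<r]*1000
    if len(P)<5: return None
    P=P.astype(np.float32); (cx,cy),(w,h),a=cv2.minAreaRect(P); (ex,ey),er=cv2.minEnclosingCircle(P)
    return dict(n=len(P),c=(round(cx,1),round(cy,1)),wh=(round(w,1),round(h,1)),a=round(a,1),circ=(round(ex,1),round(ey,1),round(2*er,1)))
E
python3 - <<'E'
from plant import robot
from meas import *
R=[180,0,90]
if robot.ik([.47,-.24,.34],R) is not None: robot.move_pose([.47,-.24,.34],R)
robot.pause(.2)
c=robot.get_calibration("wrist"); im=robot.grab_frame("wrist"); cv2.imwrite("pics/w_sw.png",im); np.save("pics/w_sw.npy",c,allow_pickle=True)
print(robot.observe()["time"])
im,c=load("w_caddy")
for col,n in dict(blue=(.568,.28),green=(.475,.263),yellow=(.587,.19),white=(.493,.17)).items(): print(col,rect(im,c,col,.028,n,.075))
for w in("w_obj","w_sw"):
  im,c=load(w)
  for col,z,n in (("blue",.06,(.566,-.188)),("green",.055,(.438,-.07)),("yellow",.05,(.445,-.33)),("white",.036,(.669,-.19)),("red",.036,(.577,-.3)),("red",.06,(.675,-.095)),("pink",.06,(.61,-.245)),("orange",.06,(.478,-.265))):
    print(w,col,rect(im,c,col,z,n,.045,vmin=50))
E
```

```text
4.8333
blue {'n': 4772, 'c': (569.7, 279.1), 'wh': (88.9, 90.8), 'a': 11.3, 'circ': (569.0, 279.6, 123.9)}
green {'n': 3860, 'c': (475.9, 260.7), 'wh': (89.5, 89.7), 'a': 11.2, 'circ': (475.8, 261.5, 124.6)}
yellow {'n': 2172, 'c': (587.3, 185.4), 'wh': (89.3, 88.7), 'a': 11.0, 'circ': (587.4, 185.6, 123.2)}
white {'n': 4053, 'c': (494.3, 168.9), 'wh': (90.6, 92.0), 'a': 11.3, 'circ': (494.4, 169.0, 125.4)}
w_obj blue {'n': 517, 'c': (565.7, -187.9), 'wh': (29.3, 31.7), 'a': 0.0, 'circ': (565.7, -187.7, 32.9)}
w_obj green {'n': 1008, 'c': (441.4, -70.1), 'wh': (35.8, 34.9), 'a': 15.2, 'circ': (441.2, -69.7, 47.2)}
w_obj yellow None
w_obj white {'n': 1153, 'c': (668.8, -191.5), 'wh': (56.5, 58.7), 'a': 46.7, 'circ': (669.1, -191.2, 59.8)}
w_obj red None
w_obj red None
w_obj pink {'n': 705, 'c': (608.3, -236.4), 'wh': (29.7, 49.0), 'a': 7.9, 'circ': (606.2, -236.7, 49.6)}
w_obj orange None
w_sw blue {'n': 805, 'c': (563.7, -189.1), 'wh': (30.1, 31.6), 'a': 65.9, 'circ': (563.7, -189.1, 32.4)}
w_sw green {'n': 45, 'c': (437.3, -88.7), 'wh': (15.5, 2.9), 'a': 16.5, 'circ': (437.4, -89.2, 15.5)}
w_sw yellow {'n': 455, 'c': (444.6, -333.8), 'wh': (49.4, 30.0), 'a': 13.7, 'circ': (444.9, -333.7, 55.1)}
w_sw white {'n': 1749, 'c': (669.4, -191.8), 'wh': (58.0, 56.3), 'a': 0.0, 'circ': (668.8, -191.1, 59.8)}
w_sw red None
w_sw red None
w_sw pink {'n': 979, 'c': (600.6, -242.6), 'wh': (30.6, 48.4), 'a': 67.2, 'circ': (601.3, -241.0, 48.8)}
w_sw orange None
```

View pics/w_sw.png

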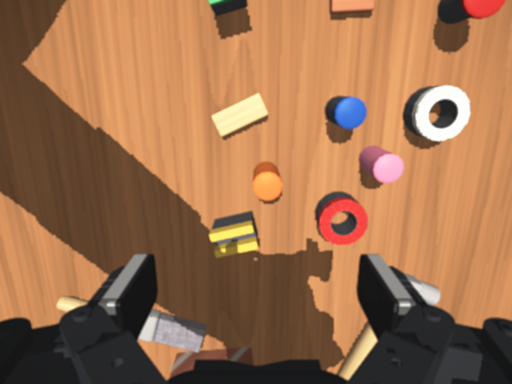

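Blue punch (348,113) rather than pink (381,165) or orange (267,183): it is the only one with a blue top, on a dark shank. White ring (440,113) rather than the red ring (342,221): white top. I'll confirm both in one crop.

```bash
cat > pp.py <<'E'
from plant import robot
import numpy as np
UP=.25
CEN=np.array([.5318,.2235]); A=11.2
u=np.array([np.cos(np.radians(A)),np.sin(np.radians(A))]); v=np.array([-u[1],u[0]])
POCK={k:CEN+.0475*(i*u+j*v) for k,(i,j) in dict(blue=(1,1),green=(-1,1),yellow=(1,-1),white=(-1,-1)).items()}
def ori(xy,phi):
    q=np.array(robot.observe()["q"]); best=None
    for y in (phi+90,phi-90):
        s=robot.ik([*xy,UP],[180,0,(y+180)%360-180])
        if s is not None:
            d=np.abs(np.array(s)-q).max()
            if best is None or d<best[0]: best=(d,[180,0,(y+180)%360-180])
    return best[1]
def job(name,xy,phi,w,g,pocket,phi2,seat):
    xy=np.array(xy); R=ori(xy,phi)
    robot.move_pose([*xy,UP],R); robot.set_gripper(min(w+.024,.085))
    hit=robot.line_to([*xy,g+.054],vel=.2,guard=15); robot.set_gripper(max(w-.012,0)); s=robot.observe()
    print(name,"hit",hit,"width",round(s["gripper_width"],4),"force",round(float(np.max(s["gripper_force"])),1))
    if hit or s["gripper_width"]<w-.005: return print("ABORT")
    robot.line_to([*xy,UP],vel=.2)
    p=POCK[pocket]; robot.move_pose([*p,UP],ori(p,phi2))
    robot.line_to([*p,seat+g+.054+.012],vel=.2)
    hit=robot.line_to([*p,seat+g+.054-.003],vel=.03,guard=8); z=robot.observe()["tool_pos"][2]
    print("touch",hit,"underside z",round(z-g-.054,4),"wanted",seat)
    robot.set_gripper(min(w+.02,.085)); robot.line_to([*p,UP],vel=.2)
    s=robot.observe(); print("t",s["time"],"width",s["gripper_width"])
E
python3 - <<'E'
from meas import *
im,c=load("w_sw"); print([onplane(c,p,.06)[0][:2].round(3) for p in((267,187),(387,168))],onplane(c,(342,221),.036)[0][:2])
cv2.imwrite("pics/crop.png",cv2.resize(im[70:270,200:480],None,fx=2.5,fy=2.5,interpolation=cv2.INTER_CUBIC))
E
```

```text
[array([ 0.481, -0.265]), array([ 0.607, -0.245])] [ 0.57043552 -0.31352547]
```

View pics/crop.png

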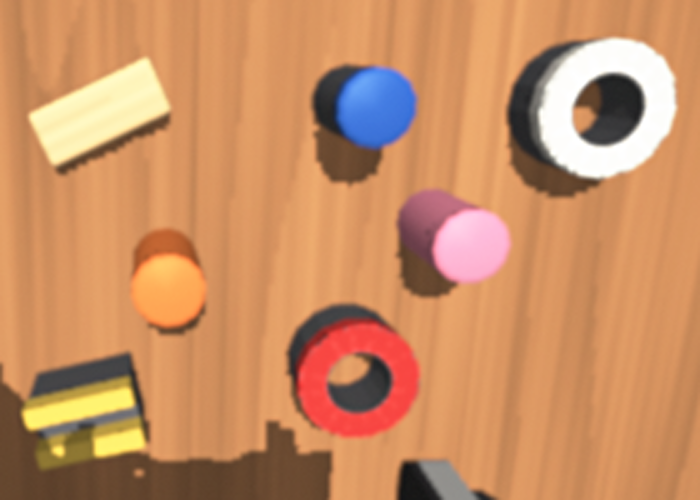

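The crop confirms them: the blue-topped dark punch is at crop (375,107) and the white ring at (605,108), with pink, orange and red kept apart. Punch first.

Run:
```python
from pp import *
job("punch",(.5647,-.1885),36,.032,.042,"blue",56.2,.012)
```

```text
punch hit False width 0.03 force 59.2
touch True underside z 0.0138 wanted 0.012
t 12.1667 width 0.05219838210520433
```

Run:
```python
from pp import *
import cv2
cv2.imwrite("pics/after1.png",robot.grab_frame("wrist"))
job("flatter",(.4414,-.0700),15.2,.036,.040,"green",11.2,.012)
```

```text
flatter hit False width 0.0352 force 61.7
touch True underside z 0.0134 wanted 0.012
t 19.7667 width 0.056024758622912
```

View pics/after1.png

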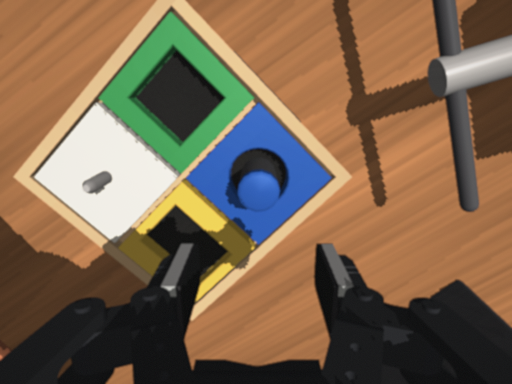

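The punch stands upright in the blue hole, top at (260,190). Next the swage, then the ring.

```bash
python3 - <<'E'
from pp import *
job("swage",(.4446,-.3338),103.7,.030,.037,"yellow",101.2,.012)
E
python3 - <<'E'
from pp import *
import cv2
job("ring",(.6690,-.1914),128,.056,.024,"white",146.2,.026)
robot.move_pose([.533,.30,.36],[180,0,90]); cv2.imwrite("pics/fin.png",robot.grab_frame("wrist")); cv2.imwrite("pics/finside.png",robot.grab_frame("side"))
E
```

```text
swage hit False width 0.0293 force 61.3
touch True underside z 0.0135 wanted 0.012
t 28.75 width 0.04991914919438805
ring hit False width 0.055 force 65.7
touch True underside z 0.0279 wanted 0.026
t 36.8917 width 0.07624784029035704
```

View pics/fin.png

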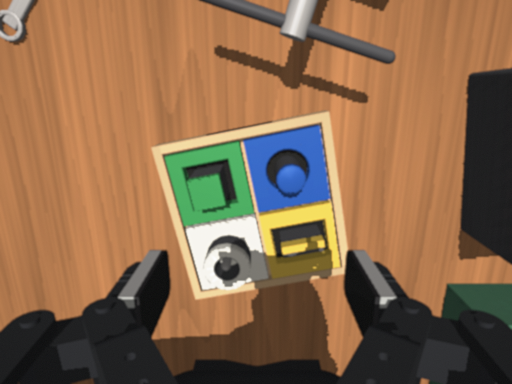

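View pics/finside.png

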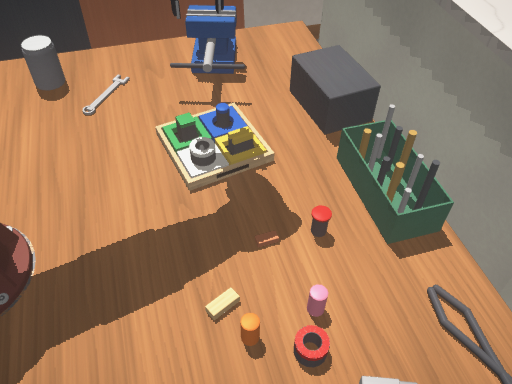

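All four appear seated: flatter (210,192), punch (290,180), swage (302,240), ring (228,265) with the post in its bore. The worn punch, worn ring and look-alikes haven't moved. One enlarged crop to check they're flat.

```bash
python3 -c "
import cv2;im=cv2.imread('pics/finside.png');cv2.imwrite('pics/fc.png',cv2.resize(im[95:190,150:280],None,fx=5,fy=5,interpolation=cv2.INTER_CUBIC))"
```

```text
(no output)
```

View pics/fc.png

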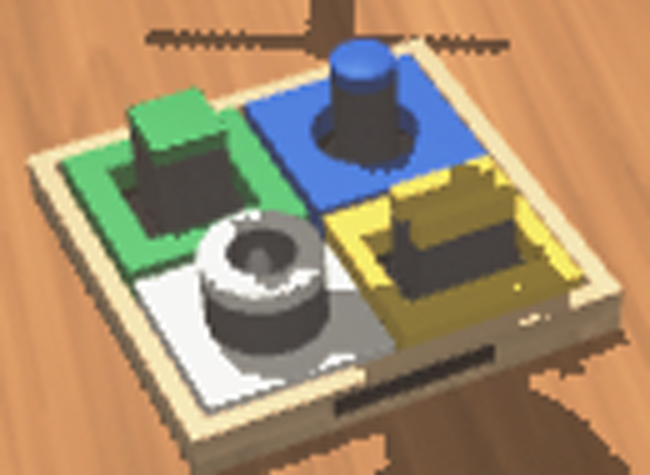

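The crop shows all four upright, and the ring flat at (262,285) around the post.

```bash
python3 -c "
from plant import robot
print(robot.job_done())"
```

```text
the job is handed in; nothing more can be done
None
```

The job is handed in: the last pictures show the punch, flatter, swage and ring upright in their own pockets, with the worn punch, worn ring and look-alikes untouched, after about 37 s of robot time.

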